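# Index the ring press's die plate by feel and load the ring blank

## Task

The die plate of the ring press was left between two stations. Push it round clockwise by its peg until the widest die stands in the guard's window and you feel the sprung index pin catch and stop the plate; hold a gentle push of about 12 N there for a second to prove the catch, but never force it: more than 20 N on the pin bends it. Then take the larger ring blank from the slab and seat it level in that die through the window, touching neither the pin nor its bracket and leaving the other things on the bench where they are.

Things in the scene. Friction and masses are not known exactly. Their poses are not given: they have to be found in the camera images.
- press: Ring press, fixed: dark cast base 310 x 280 x 30 mm, on it a bright round die plate, at the rear left a column and screw head swung away (232 mm high). Origin on the bench under the plate's axis; x to the rear, y left, z up. Guard and window at the plate's right (-y), index pin and column at its rear left, turning peg in front to left.
- die_plate: Stiff steel disc, 200 mm wide, 22 thick, turning about the vertical; origin on its axis in the top face, 70 mm up. Its axes lie along the press's with the widest die at the window's centre. Dies at 55 mm radius, 90 degrees apart, mouths 37, 24, 19, 13 mm. Starts 0.45-1.15 rad anticlockwise (from above) of that; the other way it locks at a wrong die. Turning takes 3 to 5 N at the peg.
- pin_bracket: Steel bracket with the sprung index pin (black knob, 22 mm), fixed at the plate's rear left; do not touch. Origin on the plate's axis at bench level, x towards the pin, 88 mm out. It was set by hand: the pin catches up to 0.1 rad before or after the die is centred in the window, and only feel tells. Then the plate is locked, with 1 mm of play, and pushing bears on the pin; over 20 N bends it.
- window (a point): Centre of the guard's window at the height of the plate's face (70 mm up), 55 mm from the plate's axis. The guard is a 3 mm sheet, its top 76 mm above the bench; the opening is 100 mm along the press's x and 48 mm along y: room for fingers that close along the press's x.
- wide_die (a point): Centre of the widest die's mouth in the plate's top face. The 37 mm mouth narrows within 4 mm of depth to a 31 mm bore with a flat ledge 6 mm below the face; the ring blank sits on the ledge.
- turning_peg (a point): Point on the axis of the turning peg, 95 mm above the bench, 86 mm from the plate's axis. The peg is an upright steel pin, 14 mm thick with a 17 mm ball end, standing 49 mm above the plate's face. Fingers beside it must stay above the plate's face (70 mm up) and, near the guard's front edge, which is 30 mm or more off, above 76 mm; nothing else is within 60 mm of its way.
- slab: Grey soldering slab, 150 x 100 x 14 mm, fixed, flat on the bench at the right of the press. Origin under its centre, x along its long side.
- ring_blank: The larger ring blank: brass band, 26 mm outside, 21 inside, 14 high, 20 to 42 g, lying flat on the slab with its hole upright. Origin at the centre of its underside, z along the hole. Seated, its top stands 8 mm above the plate's face.
- small_ring: Smaller brass ring, 18 mm outside, 6 high, on the slab some 60 to 90 mm from the other along the slab's x; leave it. Origin at the centre of its underside.
- mallet: Wooden mallet, 240 mm long, on the bench at the left; leave it. Origin under its middle, x along the handle.
- flux_jar: White jar, 64 mm wide, 75 mm high, at the back right; leave it. Origin under its centre.

How it is judged:
On the way, in this order (a step that is already met when the one before it is completed fails the run):
1. the widest die stands in the window and the plate is held against the caught index pin (horizontal distance between wide_die and window below 0.007 m and contact force between pin_bracket and die_plate above 6 N), for 0.3 s.
2. the ring blank sits level on the ledge of that die (horizontal distance between wide_die and window below 0.007 m and horizontal distance between ring_blank and wide_die below 0.003 m and z of ring_blank in the frame of die_plate below -0.0045 m and angle between ring_blank's own z axis and vertical below 0.12 rad), for 0.2 s.
At the end, for the whole second after the job is handed in: Widest die within 7 mm of the window's centre, seen from above; ring blank at rest in that die, centred within 3 mm, its underside at least 4.5 mm below the plate's face (ledge at 6 mm), tilted less than 0.12 rad (all of step 2 and linear speed of ring_blank below 0.01 m/s); the robot touches nothing.
It fails at once if the plate is forced against the index pin with more than 20 N (contact force between pin_bracket and die_plate above 20 N).
It fails at once if the fingers touch the index pin or its bracket (contact force between the fingers and pin_bracket above 2 N).
It fails at once if the small ring is shifted more than 30 mm (distance of small_ring from where it was at the start of the episode above 0.03 m).
It fails at once if the mallet is shifted more than 30 mm (distance of mallet from where it was at the start of the episode above 0.03 m).
It fails at once if the jar is shifted more than 30 mm (distance of flux_jar from where it was at the start of the episode above 0.03 m).
It also fails if it takes over 69 s, if anything falls off the work surface, if the arm or the gripper's body presses on something with over 40 N, if the wrist force passes 120 N, or if a joint passes its speed limit or range.

## Robot

A 7-joint arm with a two-finger parallel gripper is mounted at the origin on the work surface. World frame = base frame: x ahead of the robot, y to its left, z up, the work surface at z = 0. Lengths are in m, angles in rad, forces in N, time in s.
With the tool pointing down it reaches from about 0.4 to 0.9 m from the base axis. Payload 5.6 kg.
Tool frame: the origin (TCP) lies at the very end of the fingers, on their centre line; the grasp point (between the pads) lies 19 mm behind it; y points along the fingers, z is the direction in which the jaws open and shut, and the axes are right-handed (so a half turn about y gives the same grasp; the last joint's range is limited). The gripper opens to 92 mm and grips with 3 to 60 N. Pads are 20 mm wide; open, the fingers measure 128 mm over their backs; the gripper's body (75 mm by 189 mm) begins 69 mm behind the grasp point.
Start: joints at [-1.384, 0.468, -0.012, 1.603, 0.006, 1.071, -0.056], TCP at [0.148, 0.633, 0.215] pointing down, gripper open.
Joint ranges: [-2.53, 2.53], [-0.31, 2.02], [-1.57, 1.55], [0.28, 2.44], [-1.29, 4.43], [0.15, 1.84], [-2.92, 2.92]. Speed limits (rad/s): [2.57, 2.57, 3.14, 3.14, 3.14, 3.14, 3.14].

## Interface

Orientations are given as a rotation vector (axis times angle).
In Python, from plant import robot, eoat, monitor, cams, workorder gives the robot as it stands. Calls block until the motion is done:
- robot.goto(position, orientation): joint-space move of the TCP to a pose.
- robot.move_straight(position, ori=None, v=0.15, guard=None): straight line of the TCP; ori=None keeps the orientation; v is the mean speed in m/s. With guard (N) it stops when the force on the tool has changed by that much, and returns True; else False.
- robot.move_j(angles): joint-space move.
- eoat.command_gripper(opening, f_grip=None): finger opening in m; f_grip is the grip in N (None keeps the last); returns when the fingers have stopped.
- robot.dwell(seconds).
- robot.inverse_kinematics(position, orientation): joint angles nearest the present ones, or None.
- monitor.observe(): the state.
- cams.capture(name): name is "scene" or "side" or "wrist"; returns the picture (480x640x3 uint8, red, green, blue); there is no depth.
- cams.camera_params(name): a dict with "intrinsics" (3x3 intrinsics, pixels), "distortion" ([k1, k2, p1, p2, k3] as OpenCV has them; the pictures are not rectified), "extrinsics" (4x4, takes a point from world to camera coordinates). Camera axes: x right, y up, looking along -z (the intrinsics and any distortion apply to the point x, -y, -z); pixel columns grow to the right and rows downward; lengths in m; the calibration is good to about 2 mm. A picture is of the moment at which its call begins: read the wrist's pose just before it. camera_params takes no time and is no camera call; for the wrist camera it gives the pose at the moment of the call.
A pose or a line that the arm cannot do raises robot.MotionError and nothing moves.
- workorder.close_job(): hands the job in, once; it reports no verdict.
The state is a dict: "time_s": time; "qpos": joint angles; "qvel": joint speeds; "joint_efforts": joint torques, N m; "tcp_pos": TCP position; "tcp_rot": TCP orientation; "force": force on the tool from outside, world axes, zero at the start; "torque": the same for the moment, N m; "grip_width": finger opening in m.
Only numpy, scipy, OpenCV 4.12 (cv2) and the standard library are available. Lean on these libraries where they do the work, as an engineer would, in place of code of your own. Each camera call takes 0.05 s, during which the arm holds its last target.

## Working session

There is one attempt and no reset: what is moved stays moved. The work goes in short steps, each a Python script; the robot and the scene stay as the last script left them, time stands still between calls to the robot, and variables do not carry over. Pictures are saved under pics/ and viewed, and the job is handed in when it is done.

```bash
ls; mkdir -p pics; python3 - <<'E'
from plant import robot, eoat, monitor, cams, workorder
import cv2, numpy as np
np.set_printoptions(precision=4,suppress=True)
o=monitor.observe(); print(o)
for n in ["scene","side","wrist"]:
    p=cams.camera_params(n); print(n,p)
    cv2.imwrite(f"pics/{n}0.png",cams.capture(n)[:,:,::-1])
E
```

```text
pics
{'time_s': 0.0, 'qpos': array([-1.384 ,  0.4684, -0.0116,  1.6036,  0.006 ,  1.0714, -0.0563]), 'qvel': array([ 0.0001, -0.0018,  0.0004,  0.0011,  0.0005, -0.0007, -0.0007]), 'joint_efforts': array([ -0.0005, -52.0567,  -0.0129, -24.3749,  -0.0566,   0.0172,
         0.0002]), 'tcp_pos': array([0.148 , 0.6323, 0.2136]), 'tcp_rot': array([-1.565 ,  0.1805, -0.1804]), 'force': array([ 0.4631,  0.1206, -0.1125]), 'torque': array([-0.0061, -0.0083,  0.0046]), 'grip_width': 0.09203984171436737}
scene {'intrinsics': array([[513.8251,   0.    , 327.7978],
       [  0.    , 513.8251, 238.6529],
       [  0.    ,   0.    ,   1.    ]]), 'distortion': array([-0.1064,  0.    ,  0.    ,  0.    ,  0.    ]), 'extrinsics': array([[ 0.3133,  0.9496, -0.0098, -0.2204],
       [-0.6009,  0.2062,  0.7722,  0.2597],
       [ 0.7354, -0.236 ,  0.6352, -1.7206],
       [ 0.    ,  0.    ,  0.    ,  1.    ]])}
side {'intrinsics': array([[587.467 ,   0.    , 322.7831],
       [  0.    , 587.467 , 232.0845],
       [  0.    ,   0.    ,   1.    ]]), 'distortion': array([-0.04,  0.  ,  0.  ,  0.  ,  0.  ]), 'extrinsics': array([[ 0.8569, -0.5151,  0.0177, -0.4438],
       [ 0.2618,  0.4646,  0.8459, -0.2249],
       [-0.444 , -0.7202,  0.533 , -0.9393],
       [ 0.    ,  0.    ,  0.    ,  1.    ]])}
wrist {'intrinsics': array([[361.5927,   0.    , 318.0143],
       [  0.    , 361.5927, 241.4523],
       [  0.    ,   0.    ,   1.    ]]), 'distortion': array([-0.0367,  0.    ,  0.    ,  0.    ,  0.    ]), 'extrinsics': array([[ 0.2276,  0.9738, -0.0021, -0.6498],
       [-0.9355,  0.218 , -0.2781,  0.0317],
       [-0.2703,  0.0652,  0.9606, -0.3919],
       [ 0.    ,  0.    ,  0.    ,  1.    ]])}
```

View pics/scene0.png

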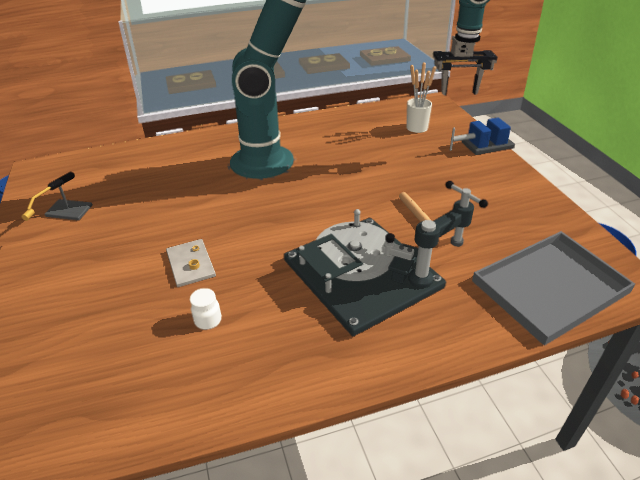

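View pics/side0.png

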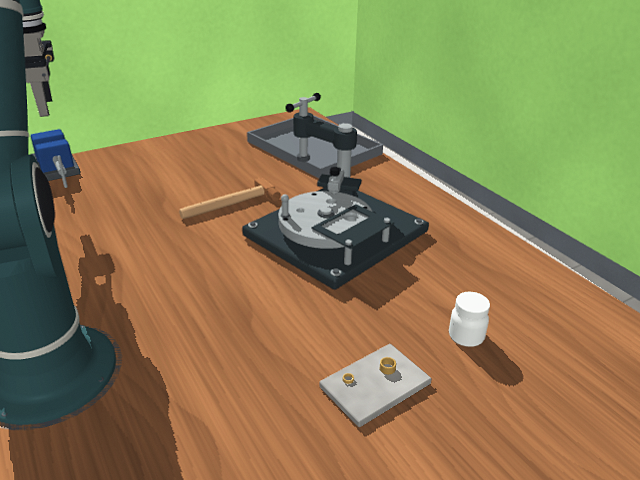

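View pics/wrist0.png

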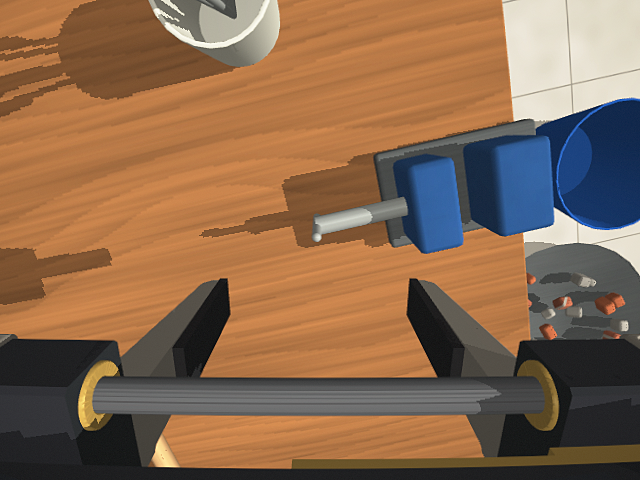

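The scene view shows the press around px (365,265) and the slab at (190,263), with the large ring at (195,265) and the small one at (196,248). The side view shows the press at (335,225), the large ring at (388,367) and the small one at (348,379). I'll zoom in.

```bash
cat > h.py <<'E'
import numpy as np, cv2
from plant import robot, eoat, monitor, cams, workorder
np.set_printoptions(precision=4,suppress=True)
F=np.diag([1.,-1,-1])
def proj(P,p):
    E=p["extrinsics"]; P=np.atleast_2d(np.asarray(P,float))
    R=F@E[:3,:3]; t=F@E[:3,3]
    return cv2.projectPoints(P.reshape(-1,1,3),cv2.Rodrigues(R)[0],t,p["intrinsics"],p["distortion"])[0].reshape(-1,2)
def ray(px,p):
    u=cv2.undistortPoints(np.array(px,float).reshape(-1,1,2),p["intrinsics"],p["distortion"]).reshape(-1,2)
    E=p["extrinsics"]; R=F@E[:3,:3]; t=F@E[:3,3]
    d=np.c_[u,np.ones(len(u))]@R; return -R.T@t,d
def atz(px,z,p):
    c,d=ray(px,p); s=(z-c[2])/d[:,2]; return c+s[:,None]*d
def crop(img,x0,y0,w,h,s,name):
    c=img[y0:y0+h,x0:x0+w]; cv2.imwrite(name,cv2.resize(c,None,fx=s,fy=s,interpolation=cv2.INTER_CUBIC))
E
python3 - <<'E'
from h import *
a=cv2.imread("pics/scene0.png");b=cv2.imread("pics/side0.png")
crop(a,280,170,200,150,4,"pics/scene_press.png")
crop(b,235,130,200,150,4,"pics/side_press.png")
crop(b,310,330,130,100,6,"pics/side_slab.png")
sp=cams.camera_params("side");sc=cams.camera_params("scene")
print(atz([[388,367],[348,379]],0.022,sp),atz([[195,265],[196,248]],0.022,sc))
E
```

```text
[[ 0.4689 -0.2823  0.022 ]
 [ 0.3997 -0.2718  0.022 ]] [[ 0.4758 -0.2787  0.022 ]
 [ 0.4095 -0.2679  0.022 ]]
```

View pics/scene_press.png

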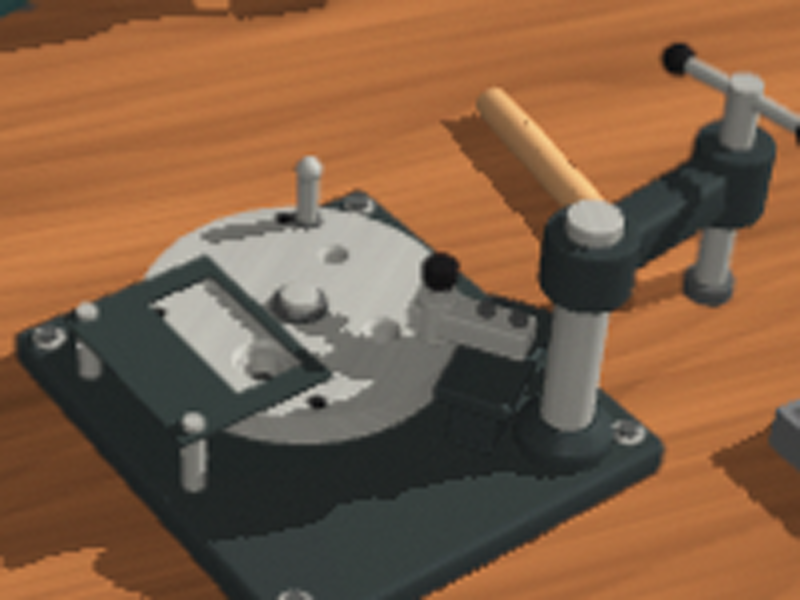

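View pics/side_press.png

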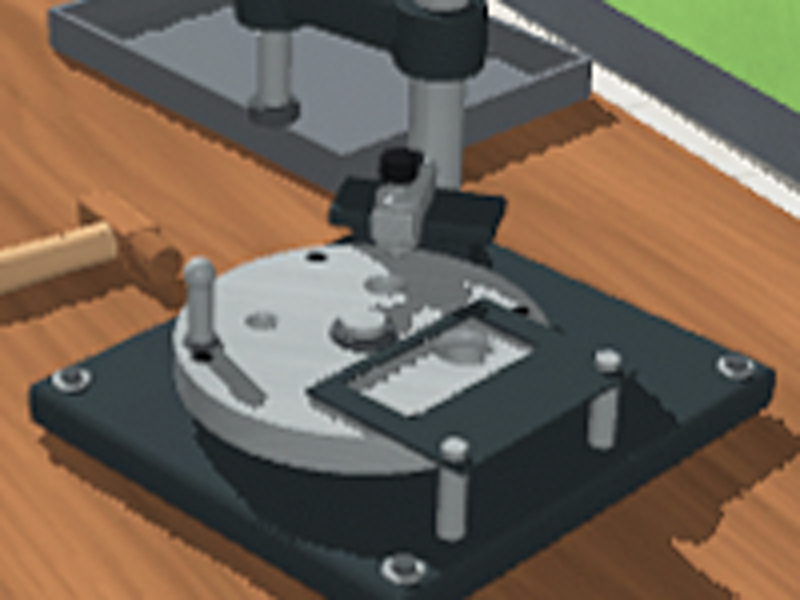

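View pics/side_slab.png

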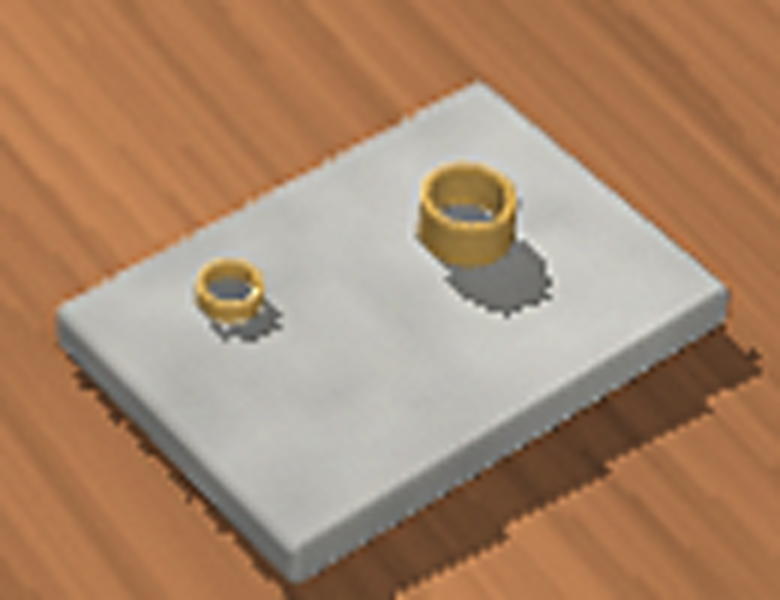

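```bash
python3 - <<'E'
from h import *
sp=cams.camera_params("side");sc=cams.camera_params("scene")
S=lambda x,y:[235+x/4,130+y/4]; C=lambda x,y:[280+x/4,170+y/4]
def tri(a,b):
    c1,d1=ray([a],sp);c2,d2=ray([b],sc);d1=d1[0];d2=d2[0]
    st=np.linalg.lstsq(np.c_[d1,-d2],c2-c1,rcond=None)[0]
    p,q=c1+st[0]*d1,c2+st[1]*d2
    return (p+q)/2,p-q
for n,a,b in [("hub",S(362,322),C(301,298)),("pegball",S(200,268),C(309,167)),("knob",S(400,165),C(440,270)),
  ("post1 front",S(454,447),C(87,312)),("post rear",S(606,358),C(193,422)),
  ("scrFR",S(403,568),C(47,337)),("scrRR",S(736,366),C(295,598)),("scrFL",S(71,378),C(358,204))]:
    print(n,*tri(a,b))
print("win side",atz([S(345,392),S(478,320),S(535,350),S(408,418)],.076,sp))
print("win scene",atz([C(150,300),C(240,392),C(325,373),C(205,275)],.076,sc))
print("slab",atz([[310+480/6,330+82/6],[310+58/6,330+308/6],[310+293/6,330+550/6],[310+725/6,330+290/6]],.014,sp))
print("ringtop",atz([[310+468/6,330+192/6],[310+231/6,330+280/6]],.028,sp))
E
```

```text
hub [0.5899 0.11   0.0758] [-0.0007  0.0013  0.0013]
pegball [0.5118 0.1438 0.1131] [-0.0006  0.0011  0.0012]
knob [0.6502 0.1725 0.1271] [-0.      0.0001  0.0001]
post1 front [ 0.5635 -0.0192  0.079 ] [-0.0008  0.0016  0.0013]
post rear [0.6769 0.0115 0.0795] [-0.0009  0.0019  0.0015]
scrFR [ 0.5251 -0.0367  0.0319] [-0.0007  0.0016  0.0012]
scrRR [0.7843 0.0335 0.033 ] [ 0.0006 -0.0013 -0.0009]
scrFL [0.4612 0.2009 0.0319] [-0.0002  0.0003  0.0004]
win side [[0.5462 0.0556 0.076 ]
 [0.6447 0.0831 0.076 ]
 [0.6534 0.0427 0.076 ]
 [0.5608 0.0194 0.076 ]]
win scene [[0.5629 0.0205 0.076 ]
 [0.6594 0.0453 0.076 ]
 [0.66   0.0982 0.076 ]
 [0.5509 0.0602 0.076 ]]
slab [[ 0.5094 -0.2338  0.014 ]
 [ 0.3631 -0.2475  0.014 ]
 [ 0.3721 -0.3437  0.014 ]
 [ 0.5181 -0.3303  0.014 ]]
ringtop [[ 0.4715 -0.2779  0.028 ]
 [ 0.3997 -0.2728  0.028 ]]
```

```bash
cat >> h.py <<'E'
from scipy.spatial.transform import Rotation as Ro
def ori(jaw):  # jaw angle in world xy; y down, z along jaw
    z=np.array([np.cos(jaw),np.sin(jaw),0]); y=np.array([0,0,-1.]); x=np.cross(y,z)
    return Ro.from_matrix(np.c_[x,y,z]).as_rotvec()
AX=np.array([.590,.110]); YAW=.264
def w2p(P):
    P=np.atleast_2d(P); c,s=np.cos(YAW),np.sin(YAW); d=P[:,:2]-AX
    return np.c_[d@np.array([[c,-s],[s,c]]),P[:,2]]
def p2w(P):
    P=np.atleast_2d(P).astype(float); c,s=np.cos(YAW),np.sin(YAW)
    return np.c_[P[:,:2]@np.array([[c,s],[-s,c]])+AX,P[:,2]]
E
python3 - <<'E'
from h import *
sp=cams.camera_params("side");sc=cams.camera_params("scene");wp=cams.camera_params("wrist")
S=lambda x,y:[235+x/4,130+y/4]; C=lambda x,y:[280+x/4,170+y/4]
print("peg",w2p([[.5118,.1438,.113]]),"knob",w2p([[.6502,.1725,.127]]))
print("screws,posts",w2p([[.5251,-.0367,.03],[.7843,.0335,.03],[.4612,.2009,.03],[.5635,-.0192,.08],[.6769,.0115,.08]]))
print("col base",w2p(atz([C(570,440)],.03,sc)),"col top",w2p(atz([C(595,222)],.2,sc)))
print("win side",w2p(atz([S(345,392),S(478,320),S(535,350),S(408,418)],.076,sp)))
print("win scene",w2p(atz([C(150,300),C(240,392),C(325,373),C(205,275)],.076,sc)))
print("die side/scene", w2p(atz([S(465,347)],.07,sp)), w2p(atz([C(262,362)],.07,sc)))
print("otherdies side", w2p(atz([S(262,321),S(385,284)],.07,sp)),w2p(atz([C(335,254),C(385,329)],.07,sc)))
# plate edge
print("jar",atz([[469,335]],0,sp),"mallet",atz([[265,190]],.02,sp),atz([[182,213]],.02,sp))
o=monitor.observe();E=wp["extrinsics"];c=-E[:3,:3].T@E[:3,3];R=Ro.from_rotvec(o["tcp_rot"]).as_matrix()
print("cam in tool",R.T@(c-o["tcp_pos"]),"look",R.T@(-E[2,:3])); print(R)
for j in [YAW,YAW+np.pi, 2.733,2.733+np.pi,1.9,1.9+np.pi]:
    print(j,robot.inverse_kinematics([.51,.14,.085],ori(j)))
E
```

```text
peg [[-0.0667  0.053   0.113 ]] knob [[0.0744 0.0446 0.127 ]]
screws,posts [[-0.1009 -0.1247  0.03  ]
 [ 0.1676 -0.1246  0.03  ]
 [-0.1006  0.1214  0.03  ]
 [-0.0593 -0.1178  0.08  ]
 [ 0.0582 -0.1178  0.08  ]]
col base [[0.1554 0.0881 0.03  ]] col top [[0.1565 0.0809 0.2   ]]
win side [[-0.0565 -0.0411  0.076 ]
 [ 0.0458 -0.0402  0.076 ]
 [ 0.0436 -0.0815  0.076 ]
 [-0.0518 -0.0798  0.076 ]]
win scene [[-0.0495 -0.0793  0.076 ]
 [ 0.0501 -0.0805  0.076 ]
 [ 0.0645 -0.0297  0.076 ]
 [-0.0507 -0.0379  0.076 ]]
die side/scene [[ 0.0277 -0.0475  0.07  ]] [[ 0.0303 -0.051   0.07  ]]
otherdies side [[-0.0294  0.0464  0.07  ]
 [ 0.047   0.0282  0.07  ]] [[-0.028   0.0462  0.07  ]
 [ 0.0476  0.0282  0.07  ]]
jar [[ 0.6536 -0.2746  0.    ]] mallet [[0.5639 0.3507 0.02  ]] [[0.3506 0.3434 0.02  ]]
cam in tool [-0.0788 -0.1702  0.0008] look [ 0.2779  0.9606 -0.0004]
[[ 0.9737 -0.0002  0.2279]
 [-0.2279 -0.0013  0.9737]
 [ 0.0001 -1.     -0.0013]]
0.264 [-0.696   0.4688  0.4543  2.0219 -0.3068  0.7162  0.2135]
3.4055926535897934 [-1.2435  0.9256  1.3407  2.0502 -1.0469  1.1162 -2.2719]
2.733 [-0.3154  0.4442 -0.0194  1.9969  0.0129  0.7006  2.3902]
5.874592653589794 [-0.7708  0.4856  0.5511  2.0265 -0.3759  0.7284 -0.395 ]
1.9 [-0.4591  0.4435  0.1573  2.0066 -0.1046  0.699   1.6634]
5.0415926535897935 [-0.8206  0.4998  0.6169  2.0294 -0.4242  0.7391 -1.1832]
```

```bash
cat >> h.py <<'E'
def pushpose(th,back,z=.086,r=.086):
    # th = world angle of peg about axis; back = distance of TCP behind the peg axis
    rad=np.array([np.cos(th),np.sin(th)]); d=np.array([np.sin(th),-np.cos(th)])
    p=AX+r*rad-back*d
    return np.array([p[0],p[1],z]), ori(th)
E
python3 - <<'E'
from h import *
print(robot.inverse_kinematics(*pushpose(2.733,.034,.2)),robot.inverse_kinematics(*pushpose(2.733,.034)),robot.inverse_kinematics(*pushpose(2.1,.0185)))
eoat.command_gripper(0.0,10)
robot.goto(*pushpose(2.733,.034,.2))
robot.dwell(.2)
o=monitor.observe();print(o["time_s"],o["tcp_pos"],o["force"],o["grip_width"])
cv2.imwrite("pics/w1.png",cams.capture("wrist")[:,:,::-1])
E
```

```text
[-0.4242  0.2468  0.1575  1.9648 -0.0477  0.9335  2.49  ] [-0.3001  0.4162  0.0136  2.0419 -0.0087  0.6836  2.4521] [-0.4337  0.4817  0.0697  1.93   -0.0484  0.7314  1.7641]
3.9333 [0.4975 0.1135 0.2   ] [ 0.4904 -0.5313 -0.8275] 0.0002640308727311502
```

View pics/w1.png

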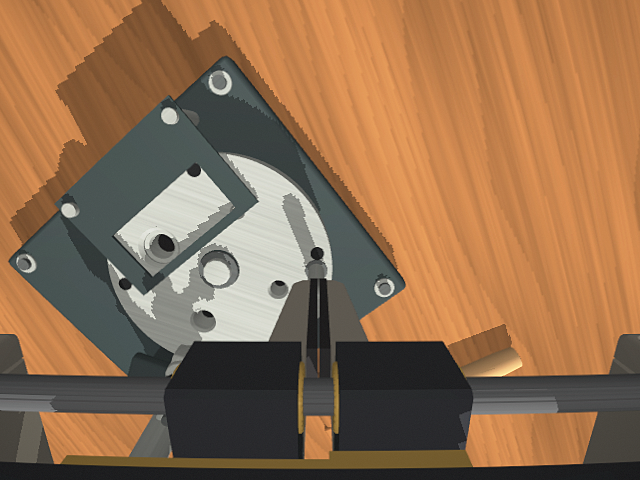

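```bash
python3 - <<'E'
from h import *
w=cams.camera_params("wrist")
P=np.array([.5118,.1438]); 
print("peg ball/base",proj([[*P,.110],[*P,.07]],w))
print("tcp",proj([[.4975,.1135,.2]],w), "hub top",proj([[*AX,.0758]],w))
print("hub px->",atz([[217,268]],.0758,w), "dies",w2p(atz([[160,245],[278,289],[204,321]],.07,w)))
print("scr",w2p(atz([[220,82],[26,263],[384,288]],.033,w)), w2p(atz([[169,116],[69,210]],.08,w)))
print("win",w2p(atz([[191,165],[113,236],[148,275],[235,208]],.076,w)))
print(proj(p2w([[-.0667,.053,.112],[-.0667,.053,.07]]),w))
E
```

```text
peg ball/base [[316.1972 286.1523]
 [316.3854 268.1958]]
tcp [[317.5571 295.3182]] hub top [[218.4572 270.4319]]
hub px-> [[0.5901 0.1075 0.0758]] dies [[ 0.0268 -0.0486  0.07  ]
 [-0.0272  0.0471  0.07  ]
 [ 0.0476  0.029   0.07  ]]
scr [[-0.0995 -0.1227  0.033 ]
 [ 0.1693 -0.1233  0.033 ]
 [-0.0982  0.1229  0.033 ]] [[-0.0578 -0.117   0.08  ]
 [ 0.0599 -0.1174  0.08  ]]
win [[-0.0441 -0.0801  0.076 ]
 [ 0.0497 -0.0793  0.076 ]
 [ 0.0517 -0.0356  0.076 ]
 [-0.0484 -0.0319  0.076 ]]
[[316.188  287.1249]
 [316.3867 268.1475]]
```

The wrist view agrees with the two fixed cameras to about 2 mm: hub at (217,268), wide die at (160,245). The plate is about 0.53 rad off. I'll descend and push next.

```bash
python3 - <<'E'
from h import *
th0=2.733
p,o_=pushpose(th0,.034)
robot.move_straight(p,v=.12); robot.dwell(.2)
o=monitor.observe();f0=o["force"];np.save("f0.npy",f0)
d=lambda th:np.array([np.sin(th),-np.cos(th),0])
r=lambda th:np.array([np.cos(th),np.sin(th),0])
hit=robot.move_straight(pushpose(th0,.0155)[0],v=.02,guard=2.0)
o=monitor.observe();back=.086*0+np.dot(np.array([*(AX+.086*r(th0)[:2]),.086])-o["tcp_pos"],d(th0))
print(o["time_s"],hit,back,(o["force"]-f0)@d(th0),o["force"]-f0)
np.save("back.npy",back)
E
```

```text
6.1333 True 0.016515429904218823 0.11434138492274665 [ 0.6081 -0.1387  0.534 ]
```

```bash
python3 - <<'E'
from h import *
f0=np.load("f0.npy");back=float(np.load("back.npy"));th=2.733
d=lambda th:np.array([np.sin(th),-np.cos(th),0])
r=lambda th:np.array([np.cos(th),np.sin(th),0])
# goal nominal th = 2.733-.53=2.20 ; earliest 2.30
for i in range(16):
    step=.05 if th>2.40 else .025
    th-=step
    p,q=pushpose(th,back)
    hit=robot.move_straight(p,ori=q,v=.025 if step>.03 else .012,guard=5.0)
    o=monitor.observe();f=o["force"]-f0
    print("%.2f th=%.3f hit=%d ft=%.1f fr=%.1f fz=%.1f"%(o["time_s"],th,hit,f@d(th),f@r(th),f[2]))
    if hit and -(f@d(th))>7: break
    if th<2.09: break
np.save("th.npy",th)
E
```

```text
6.47 th=2.683 hit=0 ft=-1.3 fr=-0.6 fz=0.2
6.79 th=2.633 hit=0 ft=-0.7 fr=0.4 fz=1.0
7.12 th=2.583 hit=0 ft=-0.3 fr=1.0 fz=0.8
7.44 th=2.533 hit=0 ft=-0.4 fr=-0.5 fz=0.6
7.77 th=2.483 hit=0 ft=-0.7 fr=-1.3 fz=0.1
8.09 th=2.433 hit=0 ft=0.2 fr=-0.3 fz=-0.1
8.42 th=2.383 hit=0 ft=-0.2 fr=-0.7 fz=1.1
8.75 th=2.358 hit=0 ft=-2.0 fr=-0.5 fz=1.4
9.08 th=2.333 hit=0 ft=-1.0 fr=-0.0 fz=1.2
9.42 th=2.308 hit=0 ft=-1.4 fr=0.4 fz=0.1
9.75 th=2.283 hit=0 ft=-0.2 fr=0.1 fz=1.1
10.08 th=2.258 hit=0 ft=0.9 fr=-0.7 fz=0.4
10.42 th=2.233 hit=0 ft=2.0 fr=0.3 fz=0.8
10.75 th=2.208 hit=0 ft=-0.9 fr=0.0 fz=0.9
11.08 th=2.183 hit=0 ft=-3.3 fr=-0.6 fz=2.0
11.30 th=2.158 hit=1 ft=0.9 fr=-0.5 fz=-0.4
```

```bash
python3 - <<'E'
from h import *
a=cams.capture("side")[:,:,::-1];w=cams.capture("wrist")[:,:,::-1]
crop(np.ascontiguousarray(a),235,110,200,150,4,"pics/s2.png");cv2.imwrite("pics/w2.png",w)
o=monitor.observe();print(o["time_s"],o["tcp_pos"],o["force"]-np.load("f0.npy"))
E
```

```text
11.4 [0.5256 0.1703 0.0849] [0.0363 0.3452 0.3179]
```

View pics/s2.png

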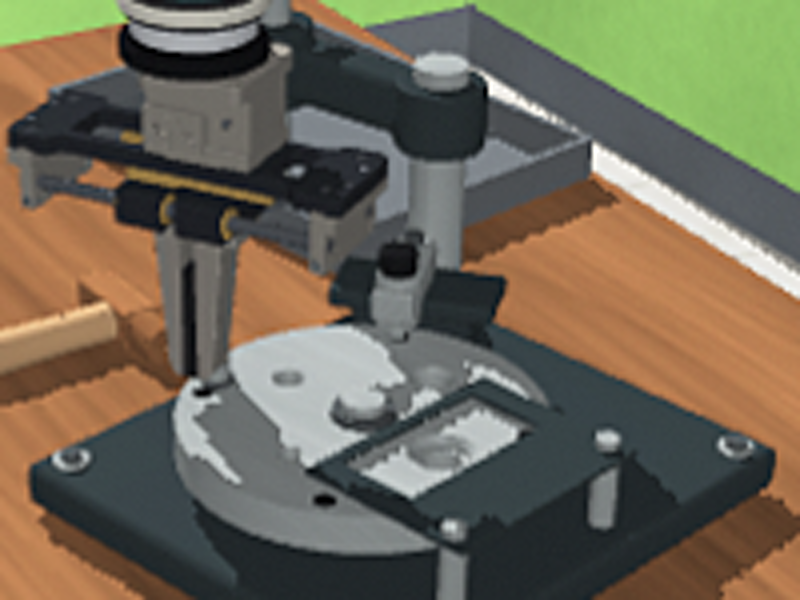

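View pics/w2.png

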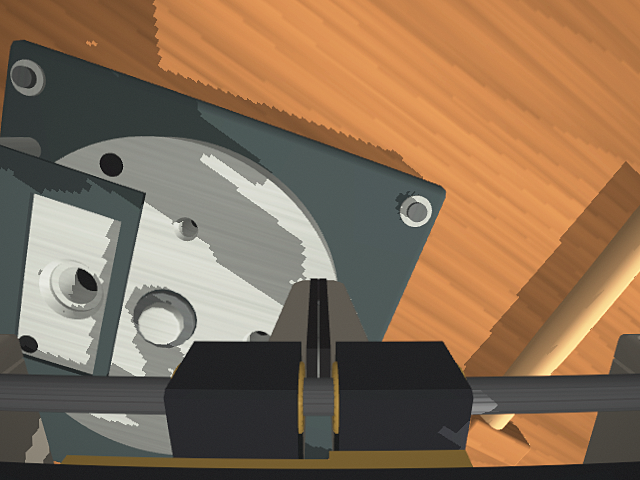

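```bash
python3 - <<'E'
from h import *
w=cams.camera_params("wrist");sp=cams.camera_params("side")
for q in (w2p(atz([[73,288],[185,229],[258,338]],.07,w)),w2p(atz([[235+440/4,110+450/4],[235+288/4,110+378/4],[235+434/4,110+377/4]],.07,sp))):
    print(q, np.degrees(np.arctan2(q[:,1],q[:,0])), np.hypot(q[:,0],q[:,1]))
o=monitor.observe();t=w2p(o["tcp_pos"][None])[0];print(t,np.degrees(np.arctan2(t[1],t[0])))
E
```

```text
[[ 0.0005 -0.0542  0.07  ]
 [-0.0536 -0.0013  0.07  ]
 [-0.0038  0.0536  0.07  ]] [ -89.4701 -178.5591   94.0145] [0.0542 0.0536 0.0537]
[[ 0.001  -0.0538  0.07  ]
 [-0.002   0.0544  0.07  ]
 [ 0.0555 -0.0003  0.07  ]] [-88.9413  92.1135  -0.3228] [0.0538 0.0544 0.0555]
[-0.0464  0.075   0.0849] 121.76970833811431
```

```bash
python3 - <<'E'
from h import *
f0=np.load("f0.npy")
o=monitor.observe();R=Ro.from_rotvec(o["tcp_rot"]).as_matrix();D=R[:,0];D[2]=0;D/=np.linalg.norm(D);q=o["tcp_rot"]
base=o["tcp_pos"].copy();np.savez("push.npz",base=base,D=D,q=q)
for i in range(1,13):
    hit=robot.move_straight(base+D*.0005*i,ori=q,v=.01,guard=7)
    fs=[]
    for k in range(3):
        robot.dwell(.03);o=monitor.observe();fs.append((o["force"]-f0)@D)
    print(i,"%.2f"%o["time_s"],hit,"adv %.2f mm"%(1e3*(o["tcp_pos"]-base)@D),np.round(fs,1))
    if -np.mean(fs)>9: break
E
```

```text
1 11.82 False adv 0.52 mm [-0.1  0.8  1.1]
2 12.17 False adv 0.64 mm [-0.6 -1.9 -1.6]
3 12.52 False adv 0.71 mm [-3.7 -4.6 -4.8]
4 12.87 False adv 0.82 mm [-5.2 -5.  -5.1]
5 13.22 False adv 0.89 mm [-5.6 -5.9 -5.3]
6 13.57 False adv 0.93 mm [-7.6 -5.8 -7.1]
7 13.92 False adv 0.97 mm [-7.8 -7.6 -8. ]
8 14.27 False adv 1.00 mm [ -8.8 -10.   -8.9]
```

```bash
python3 - <<'E'
from h import *
f0=np.load("f0.npy");z=np.load("push.npz");base,D,q=z["base"],z["D"],z["q"]
def f(n=4):
    fs=[]
    for k in range(n):
        robot.dwell(.03);o=monitor.observe();fs.append(-(o["force"]-f0)@D)
    return np.mean(fs),o
off=.004
for i in range(8):
    m,o=f()
    print("%.2f off %.2f F=%.1f adv %.2f"%(o["time_s"],off*1e3,m,1e3*(o["tcp_pos"]-base)@D))
    if m>11.5: break
    off+=.0005 if m<10.7 else .0003
    robot.move_straight(base+D*off,ori=q,v=.01,guard=5)
for i in range(5):
    robot.dwell(.15);m,o=f();print("hold %.2f F=%.1f adv %.2f"%(o["time_s"],m,1e3*(o["tcp_pos"]-base)@D))
E
```

```text
14.40 off 4.00 F=9.4 adv 1.01
14.78 off 4.50 F=9.9 adv 1.06
15.17 off 5.00 F=11.0 adv 1.12
15.55 off 5.30 F=12.2 adv 1.13
hold 15.83 F=11.4 adv 1.14
hold 16.12 F=11.4 adv 1.13
hold 16.40 F=11.6 adv 1.13
hold 16.68 F=11.6 adv 1.11
hold 16.97 F=11.9 adv 1.11
```

```bash
python3 - <<'E'
from h import *
f0=np.load("f0.npy");z=np.load("push.npz");base,D,q=z["base"],z["D"],z["q"]
off=.0053+.0007
robot.move_straight(base+D*off,ori=q,v=.01,guard=5)
for i in range(3):
    robot.dwell(.2);o=monitor.observe();print("%.2f F=%.1f"%(o["time_s"],-(o["force"]-f0)@D))
robot.move_straight(base-D*.012,ori=q,v=.05)
p=base-D*.012; p[2]=.18
robot.move_straight(p,ori=q,v=.15)
# hover: die at nadir-ish of camera; camera offset is -x tool
win=p2w([[0,-.055,.07]])[0]
x=Ro.from_rotvec(ori(YAW)).as_matrix()[:,0]
t=win+x*.05; t[2]=.17
robot.goto(t,ori(YAW)); robot.dwell(.15)
w=cams.camera_params("wrist");np.save("w3.npy",w["extrinsics"])
cv2.imwrite("pics/w3.png",cams.capture("wrist")[:,:,::-1])
o=monitor.observe();print(o["time_s"],o["tcp_pos"],t,o["qpos"])
E
```

```text
17.42 F=13.0
17.62 F=11.7
17.82 F=11.7
20.5333 [0.6172 0.0093 0.1699] [0.6174 0.0086 0.17  ] [-0.6005  0.5375  0.7295  1.7637 -0.4177  1.0015  0.5546]
```

View pics/w3.png

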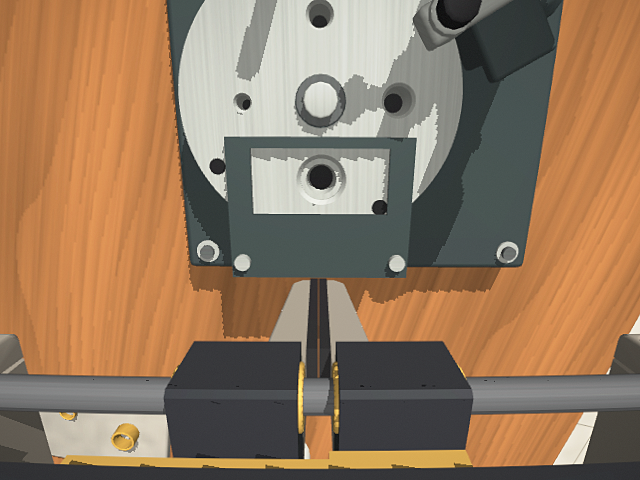

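The plate is locked with the wide die at about (321,179), in the middle of the window opening (251–390, 149–214). I'll zoom in to measure it.

```bash
python3 - <<'E'
from h import *
a=cv2.imread("pics/w3.png");crop(a,220,130,200,150,4,"pics/w3z.png")
w=cams.camera_params("wrist");E=np.load("w3.npy");print(abs(E-w["extrinsics"]).max())
print(w2p(atz([[320.5,179],[242,101.5],[399,100],[320,13]],.07,w)))
print("win",w2p(atz([[251,149],[390,150],[390,214],[253,214]],.076,w)))
E
```

```text
0.0003350537423642552
[[ 0.0019 -0.055   0.07  ]
 [-0.0535 -0.0007  0.07  ]
 [ 0.057   0.0005  0.07  ]
 [ 0.0012  0.0552  0.07  ]]
win [[-0.0476 -0.0331  0.076 ]
 [ 0.0513 -0.0336  0.076 ]
 [ 0.0538 -0.08    0.076 ]
 [-0.0483 -0.0802  0.076 ]]
```

View pics/w3z.png

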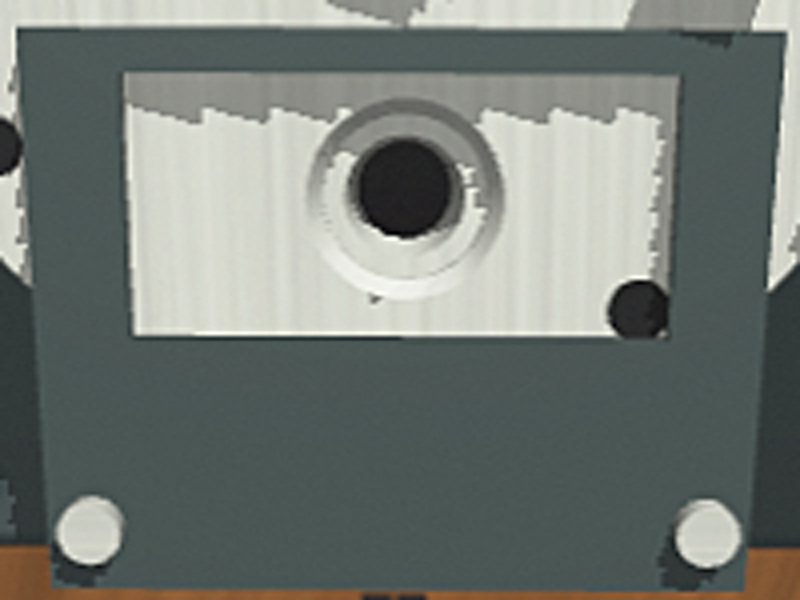

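```bash
python3 - <<'E'
from h import *
w=cams.camera_params("wrist");D=atz([[321,179.7]],.07,w)[0];np.save("die.npy",D);print(D,w2p(D[None]))
eoat.command_gripper(0.044,10)
x=Ro.from_rotvec(ori(YAW)).as_matrix()[:,0]
t=np.array([.4715,-.278,0])+x*.045; t[2]=.13
print(robot.inverse_kinematics(t,ori(YAW)))
h=t.copy();h[2]=.19
robot.goto(h,ori(YAW));robot.move_straight(t,v=.15); robot.dwell(.15)
w=cams.camera_params("wrist");np.save("w4.npy",w["extrinsics"])
im=cams.capture("wrist")[:,:,::-1];cv2.imwrite("pics/w4.png",im)
o=monitor.observe();print(o["time_s"],o["tcp_pos"],o["force"],o["grip_width"],o["qpos"])
E
```

```text
[0.6067 0.057  0.07  ] [[ 0.0023 -0.0555  0.07  ]]
[-0.0384  0.5406  0.7542  1.8858 -0.4669  0.8992  1.2077]
23.4 [ 0.4839 -0.3218  0.1311] [-0.1631 -0.332  -0.1508] 0.04388651345307834 [-0.0477  0.5434  0.768   1.8853 -0.476   0.9024  1.2158]
```

View pics/w4.png

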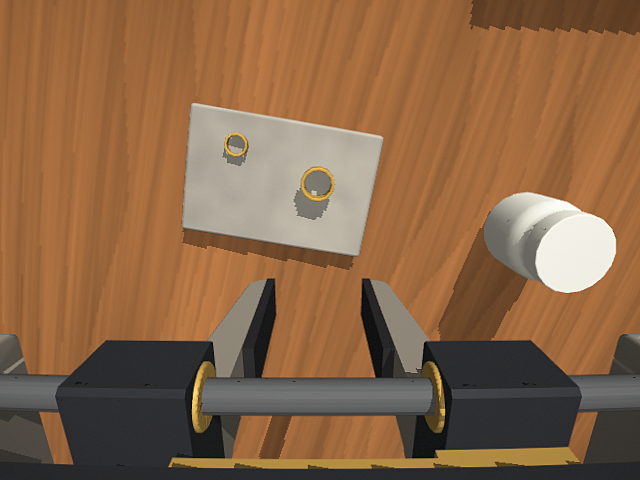

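```bash
python3 - <<'E'
from h import *
a=cv2.imread("pics/w4.png");h=cv2.cvtColor(a,cv2.COLOR_BGR2HSV)
m=((h[...,0]>14)&(h[...,0]<32)&(h[...,1]>120)&(h[...,2]>90)).astype(np.uint8)
m[:,:295]=0;m[:,340:]=0;m[:160]=0;m[205:]=0
ys,xs=np.nonzero(m);print(xs.min(),xs.max(),ys.min(),ys.max())
w=cams.camera_params("wrist")
c=[(xs.min()+xs.max())/2,(ys.min()+ys.max())/2]
print(c,atz([c],.028,w),atz([c],.026,w))
print("width",np.diff(atz([[xs.min()-.5,c[1]],[xs.max()+.5,c[1]]],.028,w),axis=0))
crop(a,285,150,66,66,9,"pics/w4z.png")
E
```

```text
301 333 166 201
[np.float64(317.0), np.float64(183.5)] [[ 0.4716 -0.278   0.028 ]] [[ 0.4717 -0.2782  0.026 ]]
width [[0.024  0.0065 0.    ]]
```

View pics/w4z.png

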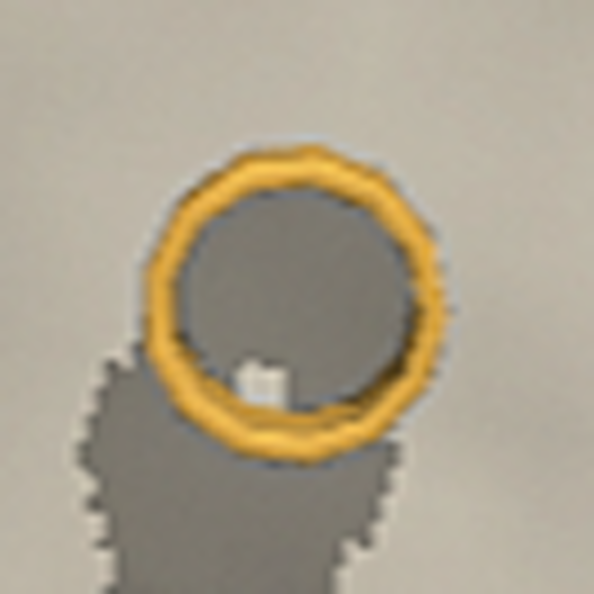

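```bash
python3 - <<'E'
from h import *
o0=monitor.observe()
g=np.array([.4716,-.278,.06]); q=ori(YAW)
robot.goto(g,q)
g[2]=.0215
hit=robot.move_straight(g,ori=q,v=.04,guard=6)
robot.dwell(.15);o=monitor.observe();print(hit,o["tcp_pos"],o["force"])
dz=g[2]-o["tcp_pos"][2]
if abs(dz)>.0006 and not hit:
    robot.move_straight(g+[0,0,dz],ori=q,v=.02); robot.dwell(.1);print(monitor.observe()["tcp_pos"])
eoat.command_gripper(0.015,15); robot.dwell(.1)
o=monitor.observe();print(o["tcp_pos"],o["grip_width"],o["time_s"]);np.save("grip.npy",o["tcp_pos"])
g2=o["tcp_pos"].copy();g2[2]=.15
robot.move_straight(g2,ori=q,v=.12);robot.dwell(.1)
cv2.imwrite("pics/w5.png",cams.capture("wrist")[:,:,::-1])
o=monitor.observe();print(o["tcp_pos"],o["grip_width"],o["time_s"],o["force"])
E
```

```text
False [ 0.4718 -0.278   0.0217] [-0.2101 -0.8836  0.09  ]
[ 0.4717 -0.278   0.0216] 0.024880919365240575 25.6167
[ 0.4712 -0.2779  0.1493] 0.025002829176699715 26.9917 [ 1.0414 -0.6453 -0.6421]
```

View pics/w5.png

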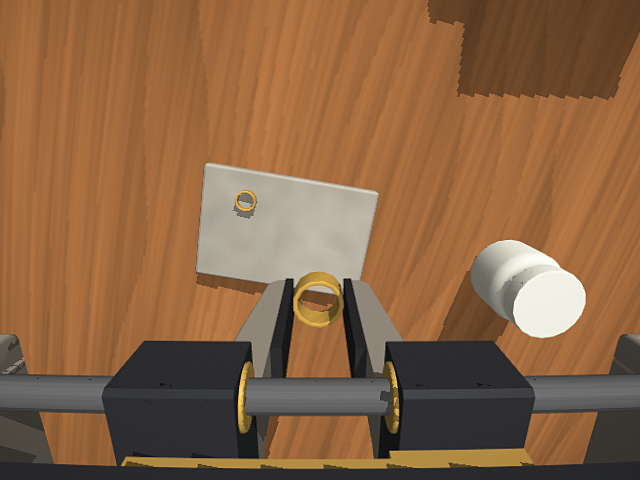

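```bash
python3 - <<'E'
from h import *
D=np.load("die.npy");q=ori(YAW)
w=cams.camera_params("wrist");o=monitor.observe();print("ring top proj",proj([o["tcp_pos"]+[0,0,.0064]],w))
t=np.array([D[0],D[1],.19]);m=np.array([.52,-.12,.20])
robot.goto(t,q)
t[2]=.105
robot.move_straight(t,ori=q,v=.12);robot.dwell(.2)
w=cams.camera_params("wrist");im=cams.capture("wrist")[:,:,::-1];cv2.imwrite("pics/w6.png",im)
s=cams.capture("side")[:,:,::-1]
crop(np.ascontiguousarray(im),220,180,200,150,4,"pics/w6z.png");crop(np.ascontiguousarray(s),235,110,200,150,4,"pics/s6.png")
o=monitor.observe();print(o["tcp_pos"],o["time_s"],o["grip_width"]);
print("die proj",proj([D],w),"ring bottom proj",proj([o["tcp_pos"]-[0,0,.0076],o["tcp_pos"]+[0,0,.0064]],w))
E
```

```text
ring top proj [[317.4144 303.2802]]
[0.607  0.0572 0.1056] 29.5083 0.025421006705426817
die proj [[316.6705 272.5183]] ring bottom proj [[317.152  291.2799]
 [317.1053 302.8319]]
```

View pics/w6z.png

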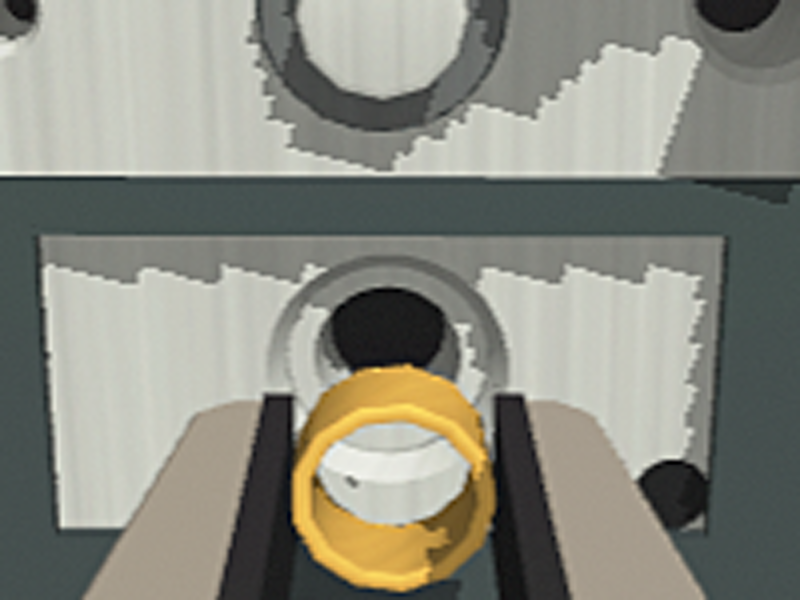

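View pics/s6.png

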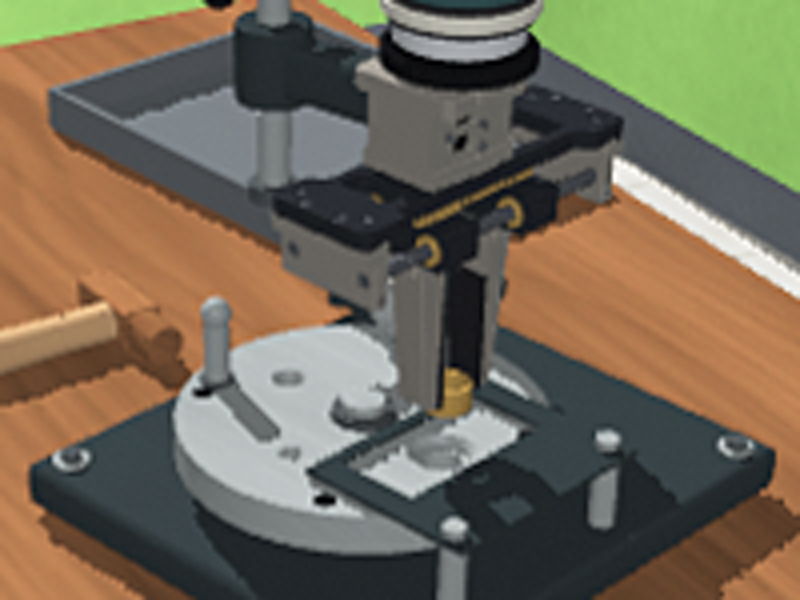

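Die mouth centre is at px 316.9 and the held ring and jaws at 318.5, so the ring is about 0.6 mm too far to +x. I'll correct that and lower it under a force guard.

```bash
python3 - <<'E'
from h import *
D=np.load("die.npy");q=ori(YAW)
t=np.array([D[0],D[1],.09]);t[:2]-=.0007*np.array([np.cos(YAW),np.sin(YAW)])
robot.move_straight(t,ori=q,v=.05);robot.dwell(.15)
o=monitor.observe();e=t-o["tcp_pos"];print(e,o["force"]);
f0=o["force"]
t2=t+[*(e[:2]),0];t2[2]=.0722+e[2]*.7
hit=robot.move_straight(t2,ori=q,v=.015,guard=4);robot.dwell(.15)
o=monitor.observe();print(hit,o["tcp_pos"],o["force"]-f0,o["grip_width"],o["time_s"])
im=cams.capture("wrist")[:,:,::-1];crop(np.ascontiguousarray(im),220,180,200,150,4,"pics/w7z.png")
E
```

```text
[-0.0002  0.0001 -0.0001] [-0.522  -0.1391 -0.6448]
False [0.6059 0.057  0.0722] [ 0.4254 -0.0623  0.0328] 0.024717309735763346 31.6
```

View pics/w7z.png

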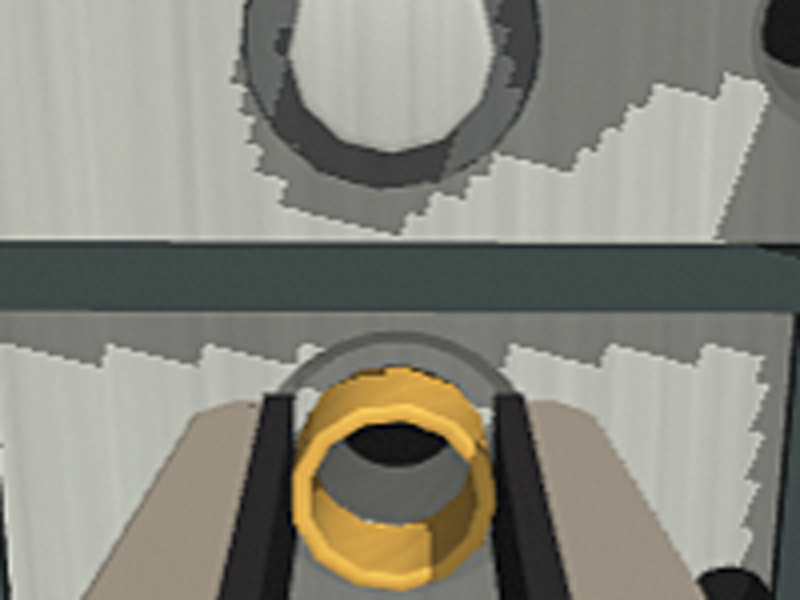

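```bash
python3 - <<'E'
from h import *
w=cams.camera_params("wrist");o=monitor.observe();T=o["tcp_pos"]
u=np.array([-np.sin(YAW),np.cos(YAW),0])  # press +y = image up
f=lambda P:((proj([P],w)[0]-[220,180])*4)
print("mouth top edge if centre=tcp", f(np.r_[T[:2],.07]+u*.0185))
print("mouth top edge if centre 1mm +y", f(np.r_[T[:2],.07]+u*.0195))
print("ring bottom rear edge", f(np.r_[T[:2],T[2]-.0076]+u*.013),"top rear/front",f(T+[0,0,.0064]+u*.013),f(T+[0,0,.0064]-u*.013))
print(f(np.load("die.npy")+u*.0185))
E
```

```text
mouth top edge if centre=tcp [389.9838 329.2246]
mouth top edge if centre 1mm +y [389.983  321.7344]
ring bottom rear edge [390.0735 355.1427] top rear/front [389.8407 395.5675] [389.8681 586.2743]
[396.2349 330.0305]
```

```bash
python3 - <<'E'
from h import *
q=ori(YAW);o=monitor.observe();T=o["tcp_pos"].copy();u=np.array([-np.sin(YAW),np.cos(YAW),0])
t=T+u*.0007;t[2]=.0716
hit=robot.move_straight(t,ori=q,v=.01,guard=4);robot.dwell(.1)
o=monitor.observe();print(hit,o["tcp_pos"],o["force"])
eoat.command_gripper(0.034,15);robot.dwell(.2)
o=monitor.observe();print(o["grip_width"],o["force"],o["time_s"])
T=o["tcp_pos"].copy();T[2]=.12
robot.move_straight(T,ori=q,v=.06)
x=Ro.from_rotvec(q).as_matrix()[:,0]
T=T+x*.05;T[2]=.17;robot.move_straight(T,ori=q,v=.1);robot.dwell(.15)
w=cams.camera_params("wrist");im=cams.capture("wrist")[:,:,::-1];s=cams.capture("side")[:,:,::-1]
cv2.imwrite("pics/w8.png",im)
crop(np.ascontiguousarray(im),220,130,200,150,4,"pics/w8z.png");crop(np.ascontiguousarray(s),235,110,200,150,4,"pics/s8.png")
D=np.load("die.npy");D[:2]-=.0007*np.array([np.cos(YAW),np.sin(YAW)])
print(monitor.observe()["time_s"],(proj([D,D+[0,0,.008]],w)-[220,130])*4)
E
```

```text
False [0.6058 0.0577 0.0716] [ 0.0342  0.8678 -0.5343]
0.03400757612398571 [ 0.0145  0.0536 -0.9522] 32.5417
34.6083 [[393.5597 201.8081]
 [393.5189 206.9627]]
```

View pics/w8z.png

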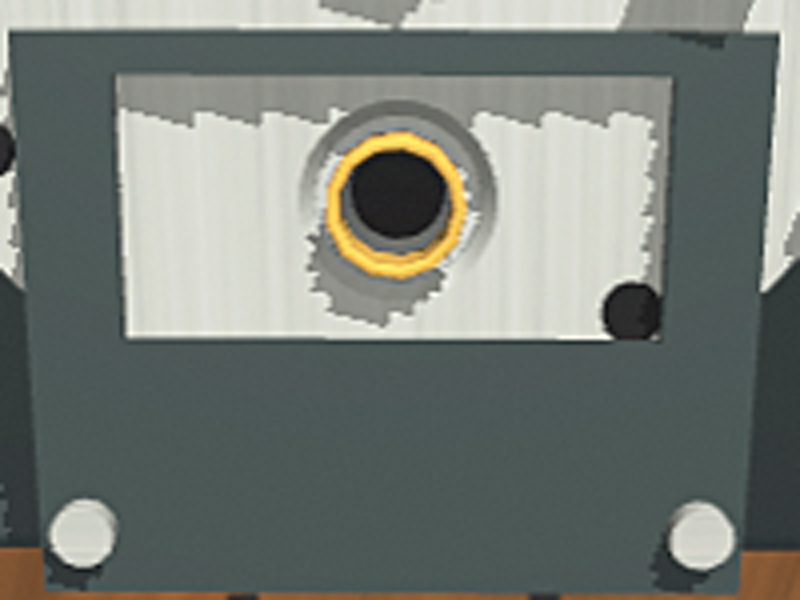

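View pics/s8.png

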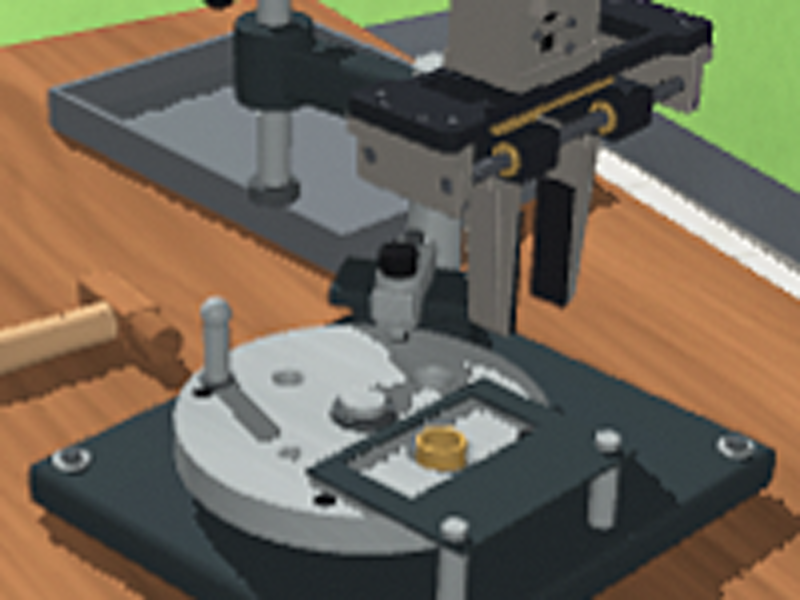

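The ring centre is at crop (396.5,204.5). A ring centred in the die with its top 8 mm above the face would be at about (398,205). Its outline is round and level, so I'm handing the job in.

```bash
python3 - <<'E'
from h import *
print(workorder.close_job()); print(monitor.observe()["time_s"])
E
```

```text
the job is handed in; nothing more can be done
None
the job is handed in; nothing more can be done
```

I did the whole task and handed the job in at about 34.6 s of the 69 s allowed; no verdict was reported.

- **Plate:** I pushed it clockwise by its peg about 0.53 rad, until the index pin caught. There the advance stalled while the force rose. I held 11.4 to 13.0 N at the wrist for about 2 s. Turning friction takes 3 to 5 N of that, so I estimate 7 to 9 N on the pin. The pin force can't be measured directly.
- **Ring:** I gripped the larger ring blank on the slab, lowered it through the window into the widest die and released it. I felt no contact force before letting go, so that it sits on the ledge is judged from the pictures only.
- **Last checks:** The final wrist picture shows the ring level, round and centred in the die to about 0.5 mm, and the ring's apparent size fits the seated height. The die is about 2 mm from the window's centre. The gripper was clear of everything.
- **Other things on the bench:** I never went near the mallet, pin or bracket. The small ring and jar still looked in place just after the pick, but I didn't look at them again.
- **Disagreements:** The cameras differed by about 1 to 2 mm on the plate's axis. The wrist camera was also about 0.6 mm off sideways, which I corrected before lowering the ring.

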